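# Nest the tapered sample cups in the filter bench's cup rack

## Task

Stack the washed tapered sample cups together in the rack: one already stands there, one stands on the bench and one has tipped over. First stand the tipped cup upright on the bench and let go of it, then nest both loose cups, in either order, right way up and fully home on the one in the rack, lowering them in rather than dropping them. The straight-walled pot and the square pot will not nest: leave them and everything else where they are.

Things in the scene. Friction and masses are not known exactly. Their poses are not given: they have to be found in the camera images.
- rack: fixed cup rack: blue plate 120 x 120 x 8 mm with four upright 8 mm steel rods at its local (+-38, +-38) mm, their tops 104 mm above the bench. The cups stand between the rods; fingers fit down through the 68 mm gaps between neighbouring rods, so closing along the rack's x or y. Origin: centre of the plate's underside; x and y along its edges, z up
- cup_rack_mid (a point): tapered cup standing in the rack, foot on the plate: white plastic, 64 mm high, about 50 g: collar 69 mm across over its top 18 mm, below it the wall tapers from 60 mm to a 40 mm foot. Point on the axis half-way up (32 mm from the foot; collar's middle 23 mm further on); z points from foot to mouth. A second one nests in it with 1 to 2 mm of play all round, collar on collar, 18 mm higher
- cup_upright_mid (a point): a loose tapered sample cup standing upright on the bench among the odd pots: white plastic, 64 mm high, about 50 g: collar 69 mm across over its top 18 mm, below it the wall tapers from 60 mm to a 40 mm foot. Point on the axis half-way up (32 mm from the foot; collar's middle 23 mm further on); z points from foot to mouth
- cup_tipped_mid (a point): a loose tapered sample cup lying on its side, on foot edge and collar; its axis slopes up by 17 degrees towards the mouth: white plastic, 64 mm high, about 50 g: collar 69 mm across over its top 18 mm, below it the wall tapers from 60 mm to a 40 mm foot. Point on the axis half-way up (32 mm from the foot; collar's middle 23 mm further on); z points from foot to mouth
- pot_straight_mid (a point): a straight-walled white pot with the same 69 mm collar and 64 mm height, but a body of 60 mm diameter down to the foot: it does not nest. Point on its axis half-way up, 32 mm above the bench
- pot_square_mid (a point): a square white pot, 67 mm across the rim, 40 mm at the foot, 64 mm high: it does not nest with the round ones. Point on its axis half-way up, 32 mm above the bench
- wash_bottle_mid (a point): wash bottle, 60 mm diameter, about 185 mm high with a red spout, bystander. Point on its axis 74 mm above the bench
- slurry_jar_mid (a point): white jar with black cap, 68 mm diameter, 95 mm high, bystander. Point on its axis half-way up
- scraper_grip (a point): flat spatula 260 mm long lying on the bench, bystander. Point in its handle
- brush_grip (a point): cleaning brush 220 mm long lying on the bench, bystander. Point in its handle
There are look-alikes about, which are no part of the job. What is shaped like the part that bears cup_upright_mid but blue or orange is not meant.

How it is judged:
On the way:
1. the tipped-over tapered cup stands upright on the bench by itself, let go (angle between cup_tipped_mid's own z axis and vertical below 0.08 rad and linear speed of cup_tipped below 0.02 m/s and height (world z) of cup_tipped_mid between 0.028 and 0.036 m and contact force between the fingers and cup_tipped below 0.1 N), for 0.3 s.
At the end, for the whole second after the job is handed in: The two loose tapered cups sit on the rack's cup, one above the other in either order: each axis within 6 mm of the cup below, 18 mm (+-5) higher, upright within 4.5 degrees, at rest. The rack's cup stands on the plate within 25 mm of its centre. Odd pots and bystanders as they were (((horizontal distance between cup_upright_mid and cup_rack_mid below 0.006 m and z of cup_upright_mid in the frame of cup_rack_mid between 0.013 and 0.023 m and horizontal distance between cup_tipped_mid and cup_upright_mid below 0.006 m and z of cup_tipped_mid in the frame of cup_upright_mid between 0.013 and 0.023 m) or (horizontal distance between cup_tipped_mid and cup_rack_mid below 0.006 m and z of cup_tipped_mid in the frame of cup_rack_mid between 0.013 and 0.023 m and horizontal distance between cup_upright_mid and cup_tipped_mid below 0.006 m and z of cup_upright_mid in the frame of cup_tipped_mid between 0.013 and 0.023 m)) and angle between each of cup_upright_mid, cup_tipped_mid, cup_rack_mid's own z axis and vertical below 0.08 rad and linear speed of each of cup_upright, cup_tipped, cup_rack below 0.02 m/s and horizontal distance between cup_rack_mid and rack below 0.025 m and height (world z) of cup_rack_mid between 0.037 and 0.043 m); the robot touches nothing.
It fails at once if the straight-walled or the square pot is moved by more than 25 mm (distance of any of pot_straight_mid, pot_square_mid from where it was at the start of the episode above 0.025 m).
It fails at once if the wash bottle, jar, spatula or brush is moved by more than 25 mm (distance of any of wash_bottle_mid, slurry_jar_mid, scraper_grip, brush_grip from where it was at the start of the episode above 0.025 m).
It fails at once if a tapered cup is dropped (faster than 0.45 m/s with no finger on it, a fall of about 10 mm) ((linear speed of cup_upright above 0.45 m/s and contact force between the fingers and cup_upright below 0.02 N) or (linear speed of cup_tipped above 0.45 m/s and contact force between the fingers and cup_tipped below 0.02 N) or (linear speed of cup_rack above 0.45 m/s and contact force between the fingers and cup_rack below 0.02 N)).
It also fails if it takes over 69 s, if anything falls off the work surface, if the arm or the gripper's body presses on something with over 40 N, if the wrist force passes 120 N, or if a joint passes its speed limit or range.

## Robot

A 6-joint arm with a two-finger parallel gripper is mounted at the origin on the work surface. World frame = base frame: x ahead of the robot, y to its left, z up, the work surface at z = 0. Lengths are in m, angles in rad, forces in N, time in s.
With the tool pointing down it reaches from about 0.35 to 0.775 m from the base axis. Payload 7.3 kg.
Tool frame: the origin (TCP) lies at the very end of the fingers, on their centre line; the grasp point (between the pads) lies robot.pinch_z behind it (robot.pinch_z is the distance from the TCP to the grasp point, in m); y points along the fingers, z is the direction in which the jaws open and shut, and the axes are right-handed (so a half turn about y gives the same grasp; the last joint's range is limited). The gripper opens to 92 mm and grips with 3 to 60 N. Pads are 19 mm wide; open, the fingers measure 130 mm over their backs; the gripper's body (75 mm by 190 mm) begins 47 mm behind the grasp point.
Start: joints at [-1.468, 0.342, 1.524, -0, 1.275, -0.146], TCP at [0.129, -0.509, 0.227] pointing down, gripper open.
Joint ranges: [-2.53, 2.53], [-0.77, 2.02], [0.04, 2.7], [-1, 4.14], [0.28, 2.66], [-3.11, 3.11]. Speed limits (rad/s): [2.57, 2.57, 3.14, 3.14, 3.14, 3.14].

## Interface

Orientations are given as [roll, pitch, yaw] about the fixed x, y, z axes, in that order (R = Rz(yaw) Ry(pitch) Rx(roll)).
In Python, from cell import status, viewer, robot gives the robot as it stands. The module is installed in compiled form; this text tells all that it offers.
- The arm moves only by the shell command python3 -m pendant 'ROWS' [FORCE]. ROWS is JSON, a list that holds one entry, the list of rows, each a list of 7 numbers: the shift along the tool's x, y, z in cm, then the turn, a rotation vector about the tool's x, y, z in rad, then the finger opening in cm, from 0 to 9.18. A call has 1 to 20 rows; each row is the pose to reach, as a shift and turn from the pose commanded when the call began, along the tool's axes at that moment; what a row does not reach only later rows make up. A row lasts 1/10 s, in which the tool goes at most 50 mm and 8.59 degrees, less where a joint would pass 70% of its speed; a pose out of reach is approached as far as the arm can. A call with a gripper value outside its range is refused whole. The fingers move at their own pace and stop on an object; FORCE is the grip in N (left out, the last holds). Time passes only in rows, so rows that repeat a pose let the fingers close. It gives the time, the measured TCP pose, the force and the opening at its end, in the units of the state.
- status.observe(): the state, without advancing time (a new reading comes with each control period).
- viewer.read_camera(name): name is "side" or "top"; returns a dict with "image" (400x640x3 uint8, red, green, blue), "range_z" (400x640 float32, m along the optical axis (not along the pixel's ray), 0 where there is no reading), "fx", "fy", "cx", "cy" (pixels), "camera_from_world" (4x4, takes a point from world to camera coordinates). Camera axes: x right, y up, looking along -z (the intrinsics and any distortion apply to the point x, -y, -z); pixel columns grow to the right and rows downward; lengths in m; the calibration is good to about 2 mm. A picture is of the moment at which its call begins.
- robot.hand_in(): hands the job in, once; it reports no verdict.
The state is a dict: "time": time; "qpos": joint angles; "qvel": joint speeds; "joint_efforts": joint torques, N m; "tool_pos": TCP position; "tool_rot": TCP orientation; "contact_force": force on the tool from outside, world axes, zero at the start; "torque": the same for the moment, N m; "opening": finger opening in m.
Only numpy, scipy, OpenCV 4.12 (cv2) and the standard library are available. Lean on these libraries where they do the work, as an engineer would, in place of code of your own. Each camera call takes 0.05 s, during which the arm holds its last target. There are 200 camera calls.

## Working session

There is one attempt and no reset: what is moved stays moved. The work goes in short steps, Python scripts to look and compute and a shell command to move; the robot and the scene stay as the last step left them, time stands still between calls to the robot, and variables do not carry over. Pictures are saved under pics/ and viewed, about 8 in all and at most 12, crops included, and the job is handed in when it is done.

```bash
mkdir -p pics; cat > h.py <<'E'
import numpy as np, cv2
from cell import status, viewer, robot
from scipy.spatial.transform import Rotation as R
def cam(n):
    d=viewer.read_camera(n); return d
def save(d,name,crop=None,s=1):
    im=d["image"]
    if crop: u0,v0,u1,v1=crop; im=im[v0:v1,u0:u1]
    im=cv2.resize(im,None,fx=s,fy=s,interpolation=cv2.INTER_CUBIC)
    cv2.imwrite("pics/"+name,im[:,:,::-1])
def cloud(d):
    v,u=np.mgrid[:400,:640]; z=d["range_z"].astype(float)
    p=np.stack([(u-d["cx"])/d["fx"]*z,-(v-d["cy"])/d["fy"]*z,-z,np.ones_like(z)],-1)
    w=p@np.linalg.inv(d["camera_from_world"]).T
    w[z==0]=np.nan
    return w[...,:3]
E
python3 - <<'E'
from h import *
for n in("top","side"):
    d=cam(n); save(d,n+"0.png"); np.save(n+"0.npy",cloud(d)); print(n,d["fx"],d["cx"],d["cy"],np.linalg.inv(d["camera_from_world"]).round(3).tolist(),[k for k in d])
s=status.observe(); print(s); print(robot.pinch_z)
E
```

```text
top 422.19259789148765 325.45831829536496 198.53424825351348 [[0.019, 0.981, -0.192, 0.316], [-1.0, 0.022, 0.013, -0.03], [0.016, 0.191, 0.981, 1.346], [0.0, 0.0, 0.0, 1.0]] ['image', 'range_z', 'fx', 'fy', 'cx', 'cy', 'camera_from_world']
side 434.61525189526895 317.60978222524795 191.13301409141826 [[0.994, 0.032, -0.104, 0.429], [-0.105, 0.506, -0.856, -0.95], [0.025, 0.862, 0.506, 0.628], [0.0, 0.0, 0.0, 1.0]] ['image', 'range_z', 'fx', 'fy', 'cx', 'cy', 'camera_from_world']
{'time': 0.1, 'qpos': array([-1.46798095e+00,  3.42671573e-01,  1.52489335e+00,  1.54081742e-05,
        1.27538938e+00, -1.45980768e-01]), 'qvel': array([-7.10279538e-05, -2.65956244e-03, -2.18662944e-03,  1.59515183e-03,
       -1.14212384e-04, -7.45126844e-04]), 'joint_efforts': array([ 3.44910295e-03, -4.32002842e+01, -2.44696462e+01,  7.19509763e-02,
        5.26475371e-02, -5.97104872e-05]), 'tool_pos': array([ 0.12927465, -0.50847782,  0.22611466]), 'tool_rot': array([-1.57214135e+00,  2.12647549e-04, -2.89280115e+00]), 'contact_force': array([ 0.43470465,  0.21593267, -0.3317307 ]), 'torque': array([ 0.00747432, -0.03725518, -0.03602092]), 'opening': 0.09188628488530401}
0.0188
```

View pics/top0.png

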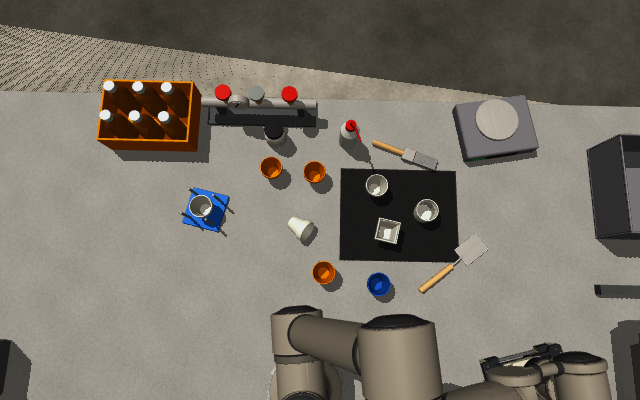

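View pics/side0.png

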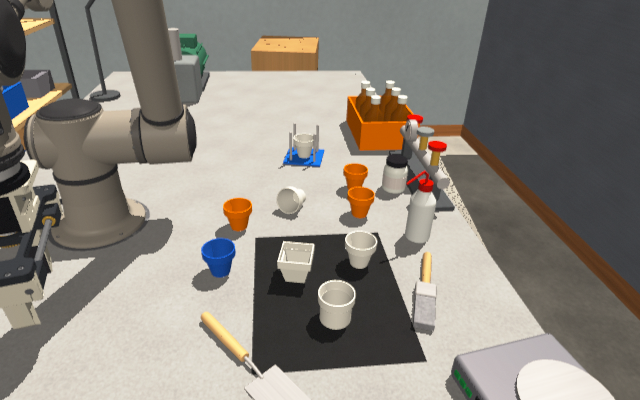

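Candidates for the upright tapered cup, top/side pixels:
- White round (377,185)/(361,248): tapers to a narrow foot.
- White round (427,211)/(337,303): straight body, so the pot.
- White square (388,231)/(296,262).
- Orange (271,168), (315,172), (324,272) and blue (379,285) look-alikes.

The tipped cup is at top (300,228), and the rack cup at (201,206). I choose (377,185) and will check it in a crop.

```bash
cat >> h.py <<'E'
def circ(P):
    A=np.c_[P[:,:2],np.ones(len(P))]; s=np.linalg.lstsq(A,(P[:,:2]**2).sum(1),rcond=None)[0]
    c=s[:2]/2; return c,np.sqrt(s[2]+c@c)
E
python3 - <<'E'
from h import *
W={n:np.load(n+"0.npy") for n in("top","side")}
im={n:cv2.imread(f"pics/{n}0.png") for n in W}
a=cv2.resize(im["side"][220:340,250:410],None,fx=4,fy=4)
b=cv2.resize(im["top"][205:255,270:330],None,fx=6,fy=6); c=cv2.resize(im["top"][180:240,175:235],None,fx=5,fy=5)
o=np.zeros((600,800,3),np.uint8); o[:480,:640]=a; cv2.imwrite("pics/c1.png",o[:480,:640])
o=np.zeros((300,660,3),np.uint8); o[:,:360]=b; o[:,360:]=c; cv2.imwrite("pics/c2.png",o)
w=W["top"]
def reg(u,v,r=24): return w[v-r:v+r,u-r:u+r].reshape(-1,3)
for name,u,v in[("upright",377,185),("straight",427,211),("square",388,231),("or1",271,168),("or2",315,172),("or3",324,272),("blue",379,285)]:
    p=reg(u,v); p=p[p[:,2]>0.056]; print(name,circ(p),p[:,2].max(),(p[:,:2].max(0)+p[:,:2].min(0))/2,np.ptp(p[:,:2],axis=0),len(p))
p=reg(201,206,30); q=p[(p[:,2]>.066)&(p[:,2]<.08)]; print("rackcup",circ(q),len(q),p[:,2].max())
q=p[p[:,2]>.09]; print("rods",q.round(3).tolist())
for n,(u,v) in {"top":(300,228),"side":(291,200)}.items():
    p=W[n][v-22:v+22,u-22:u+22].reshape(-1,3);p=p[p[:,2]>.008];print(n,"tipped",p.min(0),p.max(0),len(p),p.mean(0))
for n,u,v in[("wash",348,133),("jar",275,135)]:
    p=reg(u,v,14);p=p[p[:,2]>.03];print(n,p.min(0),p.max(0))
E
```

```text
upright (array([ 0.61400076, -0.20455926]), np.float64(0.03278783475243692)) 0.07028225964682333 [ 0.61469601 -0.20518443] [0.06885565 0.06680657] 97
straight (array([ 0.53851689, -0.35994288]), np.float64(0.03281711070893786)) 0.06928406473754789 [ 0.53937193 -0.36118317] [0.06737128 0.06887712] 100
square (array([ 0.47203908, -0.23754182]), np.float64(0.03744068636731464)) 0.0721680934611113 [ 0.47174791 -0.23790549] [0.07694551 0.07780176] 105
or1 (array([0.66369178, 0.12699223]), np.float64(0.032757609203038295)) 0.07158828318415456 [0.66385195 0.12770637] [0.06727904 0.06647773] 99
or2 (array([ 0.65267183, -0.00897388]), np.float64(0.032645399087798045)) 0.06909501757125769 [ 0.65303961 -0.01016608] [0.06727687 0.06606332] 94
or3 (array([ 0.34252893, -0.04386777]), np.float64(0.03242641388878996)) 0.0714129618880337 [ 0.34289412 -0.04324499] [0.06529744 0.06618892] 98
blue (array([ 0.31132698, -0.20937793]), np.float64(0.0327069775553153)) 0.0703744731105882 [ 0.31077561 -0.2097657 ] [0.06473291 0.06864046] 100
rackcup (array([0.53441627, 0.33313116]), np.float64(0.0367819113596
[... 444 characters left out ...]
6], [0.506, 0.381, 0.105], [0.506, 0.378, 0.103], [0.508, 0.379, 0.093], [0.503, 0.382, 0.1], [0.493, 0.311, 0.098], [0.493, 0.307, 0.101], [0.489, 0.312, 0.103], [0.489, 0.308, 0.107], [0.489, 0.305, 0.108], [0.49, 0.304, 0.102], [0.487, 0.31, 0.101], [0.487, 0.306, 0.101], [0.488, 0.306, 0.094]]
top tipped [ 0.42734366 -0.01998134  0.00802599] [0.53902221 0.09461023 0.07382296] 389 [0.47999645 0.03105112 0.04329384]
side tipped [ 0.4381713  -0.0150936   0.00802759] [0.51662824 0.06745818 0.0687341 ] 461 [0.47456464 0.02956479 0.03191198]
wash [ 0.71966356 -0.14492224  0.03082412] [ 0.8009482  -0.08638594  0.18819406]
jar [0.74462653 0.08689374 0.03060452] [0.80499929 0.1530751  0.10206672]
```

View pics/c1.png

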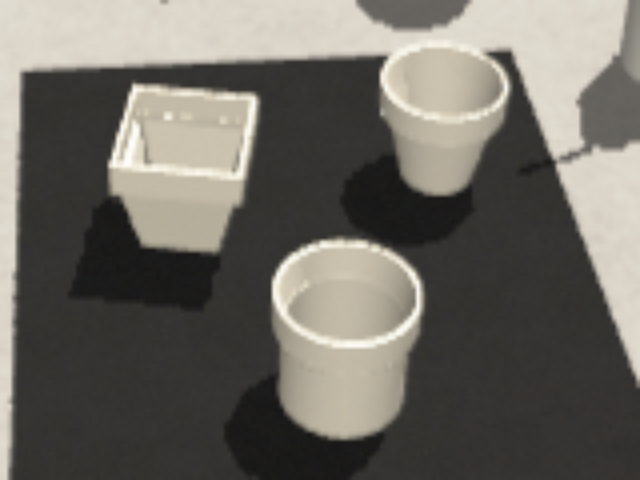

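View pics/c2.png

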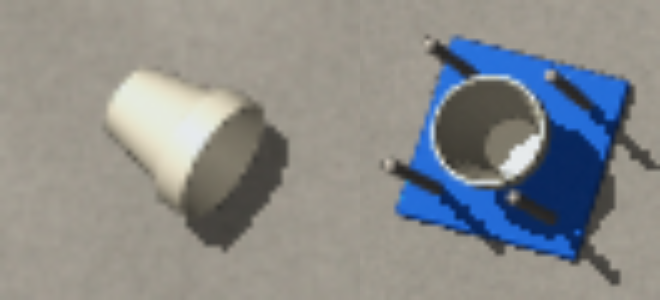

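The crop shows the choice is right: the cup at upper right, side (361,248), tapers to a narrow foot, while the one at (337,303) is straight and (296,262) is square. The tipped cup's foot is at top (290,222) and its mouth at about (308,236). The rack is turned by about 12 degrees. Next I fit the poses more closely.

```bash
cat >> h.py <<'E'
from scipy.optimize import least_squares
def fit_round(P,z0,x0):  # standing cup, foot at z0: fit xy to outer profile or inner wall, robust
    P=P[np.isfinite(P[:,2])&(P[:,2]>z0+.047)&(P[:,2]<z0+.070)]
    P=P[np.hypot(*(P[:,:2]-x0).T)<.042]
    P=P[np.hypot(*(P[:,:2]-x0).T)>.026]
    f=lambda q:np.hypot(*(P[:,:2]-q[:2]).T)-q[2]
    r=least_squares(f,[*x0,.033],loss="soft_l1",f_scale=.002); return r.x.round(4),len(P)
E
python3 - <<'E'
from h import *
W={n:np.load(n+"0.npy").reshape(-1,3) for n in("top","side")}
for n in W:
    for nm,z0,x0 in[("upright",0,(.614,-.205)),("rackcup",.008,(.533,.338)),("or2",0,(.653,-.009))]: print(n,nm,fit_round(W[n],z0,np.array(x0)))
    p=W[n];p=p[(np.hypot(*(p[:,:2]-[.535,.336]).T)<.065)&(p[:,2]>.088)&(p[:,2]<.107)]
    c=np.array([[.580,.365],[.563,.2905],[.507,.380],[.489,.308]]);k=np.argmin(((p[:,None,:2]-c)**2).sum(2),1)
    m=np.array([np.median(p[k==i,:2],0) for i in range(4)]);print(n,"rods",m.round(4).tolist(),m.mean(0))
def fit(P):
    P=P[np.isfinite(P[:,2])&(P[:,2]>.010)&(P[:,2]<.075)&(np.hypot(P[:,0]-.475,P[:,1]-.03)<.06)]
    def f(q):
        t=np.radians(17);d=np.array([np.cos(t)*np.cos(q[2]),np.cos(t)*np.sin(q[2]),np.sin(t)])
        v=P-[q[0],q[1],.0285];s=v@d;r=np.linalg.norm(v-s[:,None]*d,axis=1);s=s+.032
        R_=np.where(s<.046,.02+.01*s/.046,.0345);out=r-R_;inn=r-(R_-.003)
        e=np.where(abs(out)<abs(inn),out,inn)
        over=np.maximum(0,np.maximum(-s,s-.064))
        return np.hypot(e,over)
    best=min((least_squares(f,[.475,.03,y],loss="soft_l1",f_scale=.003) for y in np.radians([-160,-140,-120,-100])),key=lambda r:r.cost)
    return best.x,np.degrees(best.x[2]),best.cost,len(P)
for n in W: print(n,fit(W[n]))
print(fit(np.vstack(list(W.values()))))
E
```

```text
top upright (array([ 0.6133, -0.2046,  0.0322]), 150)
top rackcup (array([0.534 , 0.3343, 0.0323]), 163)
top or2 (array([ 0.652 , -0.009 ,  0.0321]), 147)
top rods [[0.5798, 0.3637], [0.5624, 0.2904], [0.5058, 0.3813], [0.4894, 0.3069]] [0.53436521 0.33557519]
side upright (array([ 0.6154, -0.209 ,  0.0326]), 422)
side rackcup (array([0.5342, 0.3321, 0.033 ]), 145)
side or2 (array([ 0.6535, -0.0126,  0.0326]), 305)
side rods [[0.5814, 0.3586], [0.5629, 0.2862], [0.5064, 0.3791], [0.4895, 0.304]] [0.53503811 0.33195983]
top (array([ 0.48388455,  0.03623337, -2.16662225]), np.float64(-124.13831094965559), np.float64(0.00046922819461507284), 368)
side (array([ 0.48534766,  0.03052775, -2.17965402]), np.float64(-124.88497642211357), np.float64(0.0003786932216492756), 431)
(array([ 0.48555166,  0.0336645 , -2.16809204]), np.float64(-124.22252335066128), np.float64(0.001246804452866964), 799)
```

```bash
cat >> h.py <<'E'
PZ=robot.pinch_z
def ori(yaw,tilt): return R.from_euler("z",yaw,degrees=True)*R.from_euler("x",-90,degrees=True)*R.from_euler("z",tilt,degrees=True)
def plan(g,yaw,tilt=0,start=None):
    """g: grasp point, world. prints row (cm, rad) from start (p,R) or present pose; returns (p,R) reached"""
    if start is None:
        s=status.observe(); start=(s["tool_pos"],R.from_euler("xyz",s["tool_rot"]))
    p0,r0=start; r=ori(yaw,tilt); p=np.array(g)+r.apply([0,PZ,0])
    print((r0.inv().apply(p-p0)*100).round(2).tolist(),(r0.inv()*r).as_rotvec().round(3).tolist(),"tcp",p.round(3)); return p,r
E
python3 - <<'E'
from h import *
c=np.array([.4723,.0159,.0352]); r=ori(-124.5,30); d=r.apply([0,1,0]); print(d)
a=plan(c-.13*d,-124.5,30)
plan(c,-124.5,30,a)
E
```

```text
[ 0.28320312  0.41206309 -0.8660254 ]
[-41.98, 9.52, -38.7] [-0.187, -0.703, 0.5] tcp [ 0.441 -0.03   0.132]
[-0.0, 13.0, 0.0] [0.0, 0.0, 0.0] tcp [0.478 0.024 0.019]
```

```bash
python3 -m pendant '[[[-21,4,-19.35,-0.093,-0.35,0.25,9.18],[-21,4,-19.35,-0.093,-0.35,0.25,9.18],[-21,4,-19.35,-0.093,-0.35,0.25,9.18],[-21,4,-19.35,-0.093,-0.35,0.25,9.18],[-21,4,-19.35,-0.093,-0.35,0.25,9.18],[-21,4,-19.35,-0.093,-0.35,0.25,9.18],[-41.98,9.52,-38.7,-0.187,-0.703,0.5,9.18],[-41.98,9.52,-38.7,-0.187,-0.703,0.5,9.18],[-41.98,9.52,-38.7,-0.187,-0.703,0.5,9.18],[-41.98,9.52,-38.7,-0.187,-0.703,0.5,9.18],[-41.98,9.52,-38.7,-0.187,-0.703,0.5,9.18],[-41.98,9.52,-38.7,-0.187,-0.703,0.5,9.18],[-41.98,9.52,-38.7,-0.187,-0.703,0.5,9.18],[-41.98,9.52,-38.7,-0.187,-0.703,0.5,9.18]]]' 8
python3 - <<'E'
from h import *
c=np.array([.4723,.0159,.0352]); r=ori(-124.5,30); d=r.apply([0,1,0])
plan(c-.13*d,-124.5,30); plan(c,-124.5,30); print(status.observe()["qpos"])
E
```

```text
time: 1.5
tool_pos: [0.4407, -0.0294, 0.1312]
tool_rot: [-1.57, 0.522, -2.17]
contact_force: [0.7, -0.1, -0.5]
opening: 0.0919
[0.01, -0.04, 0.04] [0.001, 0.002, 0.001] tcp [ 0.441 -0.03   0.132]
[-0.0, 12.96, 0.05] [0.001, 0.002, 0.001] tcp [0.478 0.024 0.019]
[-0.62774172  0.28654914  2.07073001  0.67580917  0.92242994 -0.48339069]
```

```bash
python3 -m pendant '[[[0,4,0,0,0,0,9.18],[0,8,0,0,0,0,9.18],[0,11,0,0,0,0,9.18],[0,12,0,0,0,0,9.18],[0,13,0,0,0,0,9.18],[0,13,0,0,0,0,9.18],[0,13,0,0,0,0,6],[0,13,0,0,0,0,6],[0,13,0,0,0,0,6],[0,13,0,0,0,0,6],[0,13,0,0,0,0,6],[0,13,0,0,0,0,6],[0,13,0,0,0,0,6],[0,13,0,0,0,0,6]]]' 10
python3 - <<'E'
from h import *
c=np.array([.4723,.0159,.0352])
plan(c,-124.5,30);a=plan(c+[0,0,.05],-124.5,30); plan(c+[0,0,.05],-124.5,-13,a);plan(c+[0,0,.05],-124.5,-43,a)
d=cam("side");save(d,"s1.png",(200,120,400,270),4)
E
```

```text
time: 2.9
tool_pos: [0.4781, 0.0227, 0.0192]
tool_rot: [-1.568, 0.523, -2.172]
contact_force: [-1.4, -2.3, 6.5]
opening: 0.068
[-0.03, 0.05, -0.1] [-0.002, 0.0, 0.001] tcp [0.478 0.024 0.019]
[-2.53, -4.28, -0.09] [-0.002, 0.0, 0.001] tcp [0.478 0.024 0.069]
[1.28, -0.51, 0.0] [-0.0, -0.0, -0.75] tcp [0.47  0.012 0.067]
[1.8, -1.33, 0.0] [-0.0, 0.0, -1.274] tcp [0.465 0.005 0.071]
```

View pics/s1.png

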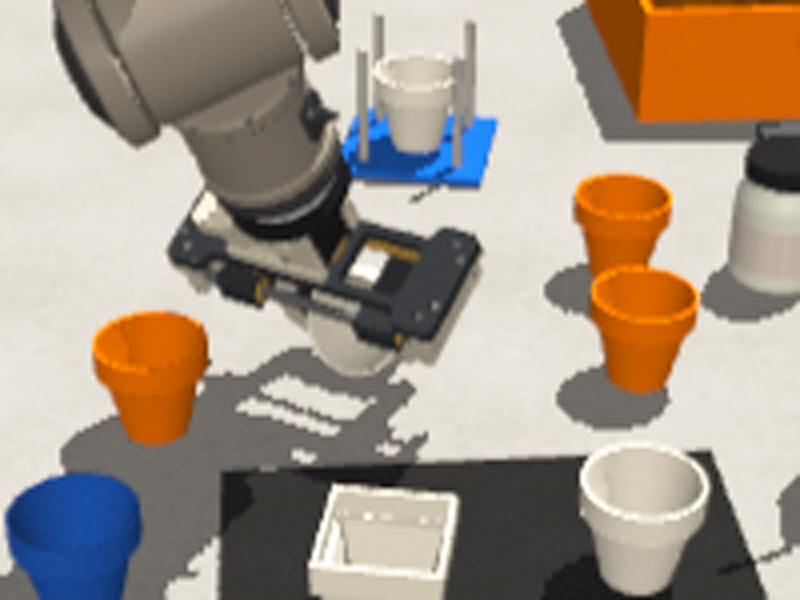

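Opening 68 mm matches the collar, and the fingers straddle the tipped cup at crop (350,345). Next: lift and turn upright.

```bash
python3 -m pendant '[[[0,0,0,0,0,0,6],[0,0,0,0,0,0,6],[-1.25,-2.2,0,0,0,0,6],[-2.5,-4.33,0,0,0,0,6],[-2.5,-4.33,0,0,0,0,6],[-2.2,-4.4,0,0,0,-0.13,6],[-1.9,-4.6,0,0,0,-0.26,6],[-1.7,-4.7,0,0,0,-0.4,6],[-1.5,-4.8,0,0,0,-0.53,6],[-1.4,-4.8,0,0,0,-0.66,6],[-1.22,-4.83,0,0,0,-0.75,6],[-1.1,-4.9,0,0,0,-0.88,6],[-0.95,-5.2,0,0,0,-1.02,6],[-0.8,-5.4,0,0,0,-1.15,6],[-0.7,-5.65,0,0,0,-1.274,6],[-0.7,-5.65,0,0,0,-1.274,6],[-0.7,-5.65,0,0,0,-1.274,6]]]' 20
python3 - <<'E'
from h import *
c=np.array([.4723,.0159,.0352])
plan(c+[0,0,.05],-124.5,-43);plan(c+[0,0,.02],-124.5,-43)
d=cam("side");save(d,"s2.png",(200,120,400,270),4);np.save("s2.npy",cloud(d))
E
```

```text
time: 4.65
tool_pos: [0.4645, 0.0053, 0.0697]
tool_rot: [-1.574, -0.75, -2.17]
contact_force: [0.0, -0.3, -0.0]
opening: 0.0674
[0.09, -0.15, 0.04] [0.001, 0.002, -0.0] tcp [0.465 0.005 0.071]
[-1.95, 2.04, 0.04] [0.001, 0.002, -0.0] tcp [0.465 0.005 0.041]
```

View pics/s2.png

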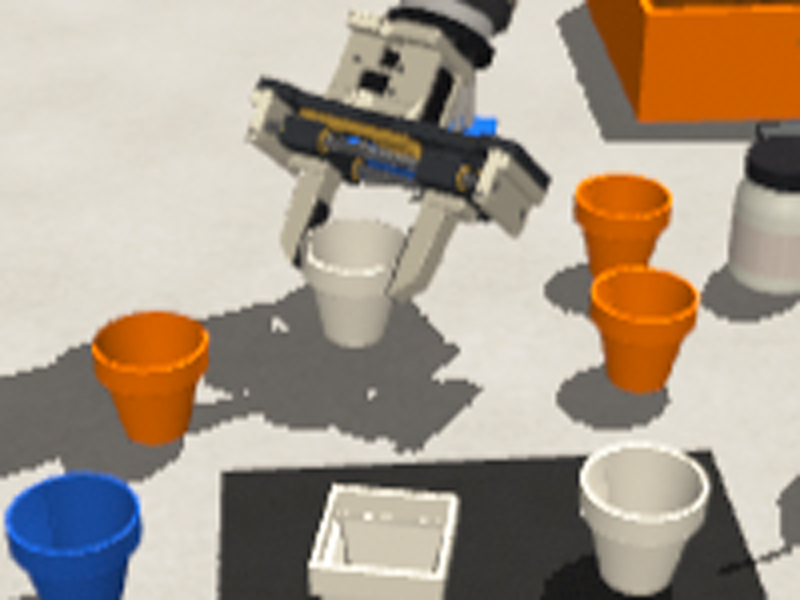

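The cup hangs upright between the fingers at crop (355,285). Now lower it until it touches.

```bash
python3 -m pendant '[[[-0.68,0.73,0,0,0,0,6],[-1.36,1.46,0,0,0,0,6],[-1.63,1.75,0,0,0,0,6],[-1.77,1.9,0,0,0,0,6],[-1.77,1.9,0,0,0,0,6]]]'
python3 -m pendant '[[[-0.07,0.07,0,0,0,0,6],[-0.14,0.15,0,0,0,0,6],[-0.14,0.15,0,0,0,0,6]]]'
python3 - <<'E'
from h import *
for n in("side","top"):
    w=cloud(cam(n)).reshape(-1,3)
    p=w[(np.hypot(w[:,0]-.472,w[:,1]-.016)<.05)&(w[:,2]>.03)]
    q=w[(abs(w[:,0]-.472)<.02)&(w[:,1]>-.03)&(w[:,1]<.02)]
    print(n,np.histogram(q[:,2],np.arange(-.005,.13,.005)))
E
```

```text
time: 5.2
tool_pos: [0.465, 0.0046, 0.0452]
tool_rot: [-1.57, -0.752, -2.174]
contact_force: [0.9, -0.2, -0.2]
opening: 0.0677
time: 5.5
tool_pos: [0.4652, 0.0048, 0.0433]
tool_rot: [-1.569, -0.751, -2.174]
contact_force: [0.2, -0.6, -0.3]
opening: 0.0677
side (array([92, 31, 18, 18, 25, 20, 24, 19, 20, 10, 23, 30, 25, 26,  0,  0,  0,
        0,  0,  0,  0,  0,  0,  0,  0,  0]), array([-0.005,  0.   ,  0.005,  0.01 ,  0.015,  0.02 ,  0.025,  0.03 ,
        0.035,  0.04 ,  0.045,  0.05 ,  0.055,  0.06 ,  0.065,  0.07 ,
        0.075,  0.08 ,  0.085,  0.09 ,  0.095,  0.1  ,  0.105,  0.11 ,
        0.115,  0.12 ,  0.125]))
top (array([26, 67, 34,  9, 12,  5,  5,  9,  4,  4, 12,  6,  5,  8,  7,  0,  0,
        0,  0,  0,  0,  0,  0,  0,  0,  0]), array([-0.005,  0.   ,  0.005,  0.01 ,  0.015,  0.02 ,  0.025,  0.03 ,
        0.035,  0.04 ,  0.045,  0.05 ,  0.055,  0.06 ,  0.065,  0.07 ,
        0.075,  0.08 ,  0.085,  0.09 ,  0.095,  0.1  ,  0.105,  0.11 ,
        0.115,  0.12 ,  0.125]))
```

```bash
python3 -m pendant '[[[-0.07,0.07,0,0,0,0,6],[-0.07,0.07,0,0,0,0,6]]]'
python3 -m pendant '[[[-0.07,0.07,0,0,0,0,6],[-0.07,0.07,0,0,0,0,6]]]'
```

```text
time: 5.8
tool_pos: [0.4652, 0.0048, 0.0425]
tool_rot: [-1.569, -0.752, -2.175]
contact_force: [0.3, -0.1, 2.5]
opening: 0.0676
time: 6.0
tool_pos: [0.4652, 0.0047, 0.0424]
tool_rot: [-1.568, -0.752, -2.175]
contact_force: [-1.1, 1.4, 7.8]
opening: 0.0674
```

```bash
python3 -m pendant '[[[0.07,-0.07,0,0,0,0,7.4],[0.07,-0.07,0,0,0,0,8],[0.07,-0.07,0,0,0,0,9.18],[0.07,-0.07,0,0,0,0,9.18],[0.07,-0.07,0,0,0,0,9.18],[0.07,-0.07,0,0,0,0,9.18],[0,-2,0,0,0,0,9.18],[0,-5,0,0,0,0,9.18],[0,-9,0,0,0,0,9.18],[0,-12,0,0,0,0,9.18],[0,-12,0,0,0,0,9.18],[0,-12,0,0,0,0,9.18]]]'
python3 - <<'E'
from h import *
for n in("side","top"):
    d=cam(n);w=cloud(d).reshape(-1,3)
    print(n,fit_round(w,0,np.array([.4723,.0159])))
    if n=="side":save(d,"s3.png",(200,120,400,270),3)
E
```

```text
time: 7.2
tool_pos: [0.5114, 0.0724, 0.1286]
tool_rot: [-1.569, -0.751, -2.174]
contact_force: [-0.1, 0.7, -0.8]
opening: 0.0919
side (array([0.4701, 0.0124, 0.0327]), 305)
top (array([0.469 , 0.0162, 0.0319]), 138)
```

View pics/s3.png

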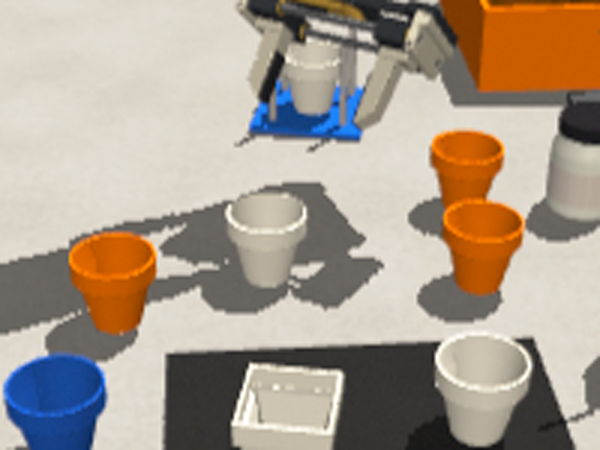

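The tipped cup now stands by itself and let go, at crop (265,240). Next is a vertical regrasp with the jaws along the rack's x.

```bash
python3 - <<'E'
from h import *
a=plan([.471,.0135,.165],-103.5,0); plan([.471,.0135,.060],-103.5,0,a)
E
```

```text
[6.38, 3.48, 0.04] [0.139, -0.349, 0.745] tcp [0.471 0.014 0.146]
[0.0, 10.5, -0.0] [0.0, 0.0, 0.0] tcp [0.471 0.014 0.041]
```

```bash
python3 -m pendant '[[[6.38,3.48,0,0.139,-0.349,0.745,9.18],[6.38,3.48,0,0.139,-0.349,0.745,9.18],[6.38,3.48,0,0.139,-0.349,0.745,9.18],[6.38,3.48,0,0.139,-0.349,0.745,9.18],[6.38,3.48,0,0.139,-0.349,0.745,9.18],[6.38,3.48,0,0.139,-0.349,0.745,9.18],[6.38,3.48,0,0.139,-0.349,0.745,9.18],[6.38,3.48,0,0.139,-0.349,0.745,9.18],[6.38,3.48,0,0.139,-0.349,0.745,9.18]]]'
python3 - <<'E'
from h import *
plan([.471,.0135,.165],-103.5,0); plan([.471,.0135,.060],-103.5,0)
E
```

```text
time: 8.2
tool_pos: [0.4715, 0.0146, 0.1465]
tool_rot: [-1.57, -0.0, -1.807]
contact_force: [0.3, 0.4, -0.3]
opening: 0.0917
[0.12, 0.03, -0.02] [-0.001, -0.0, 0.0] tcp [0.471 0.014 0.146]
[0.12, 10.53, -0.03] [-0.001, -0.0, 0.0] tcp [0.471 0.014 0.041]
```

```bash
python3 -m pendant '[[[0,4,0,0,0,0,9.18],[0,8,0,0,0,0,9.18],[0,10,0,0,0,0,9.18],[0,10.5,0,0,0,0,9.18],[0,10.5,0,0,0,0,8],[0,10.5,0,0,0,0,6],[0,10.5,0,0,0,0,6],[0,10.5,0,0,0,0,6],[0,10.5,0,0,0,0,6],[0,10.5,0,0,0,0,6],[0,10.5,0,0,0,0,6]]]' 12
python3 - <<'E'
from h import *
for n in("side","top"): 
    w=cloud(cam(n)).reshape(-1,3); print(n,fit_round(w,0,np.array([.4715,.0145])))
a=plan([.471,.0135,.200],-103.5,0);b=plan([.535,.333,.200],-103.5,0);plan([.535,.333,.096],-103.5,0)
E
```

```text
time: 9.3
tool_pos: [0.4728, 0.0144, 0.0431]
tool_rot: [-1.566, 0.002, -1.807]
contact_force: [-0.5, 1.7, 6.0]
opening: 0.0688
side (array([0.4714, 0.0116, 0.033 ]), 336)
top (array([0.4715, 0.0145, 0.0331]), 1)
[0.11, -13.8, -0.08] [-0.005, -0.0, -0.002] tcp [0.471 0.014 0.181]
[-32.46, -13.75, -1.32] [-0.005, -0.0, -0.002] tcp [0.535 0.333 0.181]
[-32.44, -3.35, -1.38] [-0.005, -0.0, -0.002] tcp [0.535 0.333 0.077]
```

```bash
python3 -m pendant '[[[0,0,0,0,0,0,6],[0,-2,0,0,0,0,6],[0,-5,0,0,0,0,6],[0,-9,0,0,0,0,6],[0,-13.8,0,0,0,0,6],[-4,-13.8,-0.16,0,0,0,6],[-8,-13.8,-0.33,0,0,0,6],[-12,-13.8,-0.5,0,0,0,6],[-16,-13.8,-0.66,0,0,0,6],[-20,-13.8,-0.82,0,0,0,6],[-24,-13.8,-1,0,0,0,6],[-28,-13.8,-1.15,0,0,0,6],[-31,-13.8,-1.27,0,0,0,6],[-32.6,-13.8,-1.34,0,0,0,6],[-32.6,-13.8,-1.34,0,0,0,6],[-32.6,-13.8,-1.34,0,0,0,6],[-32.6,-13.8,-1.34,0,0,0,6]]]' 18
python3 - <<'E'
from h import *
S=status.observe()["tool_pos"];print(S)
for n in("side","top"):
    d=cam(n);w=cloud(d).reshape(-1,3); p=w[np.hypot(*(w[:,:2]-S[:2]).T)<.035]
    print(n,np.histogram(p[:,2],np.arange(.12,.24,.01))[0],[fit_round(w,z,S[:2]) for z in(.008,S[2]+.0188-.061)])
    if n=="side":save(d,"s4.png",(240,60,370,180),5)
E
```

```text
time: 11.1
tool_pos: [0.5345, 0.3333, 0.1806]
tool_rot: [-1.569, 0.001, -1.807]
contact_force: [-0.3, -1.0, -1.7]
opening: 0.0686
[0.53452665 0.33330568 0.18058736]
side [  0  15  38  42  50  42  76 102   7   0   1] [(array([0.5343, 0.3312, 0.0328]), 177), (array([0.533 , 0.3305, 0.0332]), 228)]
top [ 0 29 68 14  9  8 24 27 24  0  2] [(array([0.5338, 0.3333, 0.0318]), 99), (array([0.5328, 0.3339, 0.0332]), 77)]
```

View pics/s4.png

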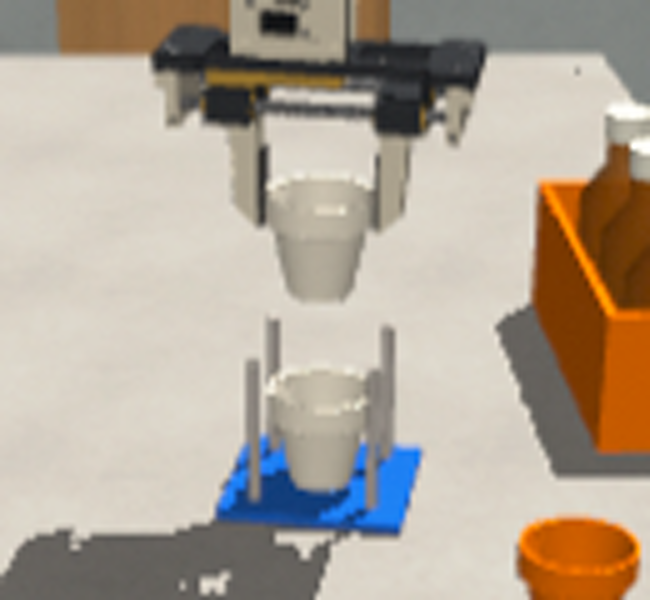

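The held cup hangs above the rack cup, with the fingers between the rods; it is about 1 mm short in x. Lower in stages.

```bash
python3 -m pendant '[[[0,3,0.1,0,0,0,6],[0,6,0.1,0,0,0,6],[0,7,0.1,0,0,0,6],[0,8,0.1,0,0,0,6],[0,8.7,0.1,0,0,0,6],[0,9.4,0.1,0,0,0,6],[0,9.4,0.1,0,0,0,6]]]'
python3 -m pendant '[[[0,0.5,0,0,0,0,6],[0,1,0,0,0,0,6],[0,1.2,0,0,0,0,6],[0,1.2,0,0,0,0,6]]]'
```

```text
time: 11.9
tool_pos: [0.5357, 0.3342, 0.0862]
tool_rot: [-1.569, 0.001, -1.806]
contact_force: [0.3, 0.1, 0.0]
opening: 0.0688
time: 12.3
tool_pos: [0.5357, 0.3343, 0.0742]
tool_rot: [-1.569, 0.001, -1.806]
contact_force: [0.1, 0.8, -0.5]
opening: 0.0689
```

```bash
python3 -m pendant '[[[0,0.2,0,0,0,0,6],[0,0.4,0,0,0,0,6],[0,0.4,0,0,0,0,6]]]'
python3 -m pendant '[[[0,0.1,0,0,0,0,6],[0,0.1,0,0,0,0,6]]]'
python3 -m pendant '[[[0,0.1,0,0,0,0,6],[0,0.1,0,0,0,0,6]]]'
```

```text
time: 12.6
tool_pos: [0.5368, 0.3345, 0.0712]
tool_rot: [-1.566, 0.003, -1.806]
contact_force: [1.5, 0.2, 3.4]
opening: 0.069
time: 12.8
tool_pos: [0.5372, 0.3346, 0.0707]
tool_rot: [-1.565, 0.003, -1.806]
contact_force: [1.7, -0.5, 5.3]
opening: 0.0689
time: 13.0
tool_pos: [0.5365, 0.3345, 0.0692]
tool_rot: [-1.567, 0.003, -1.806]
contact_force: [0.6, -0.4, 4.8]
opening: 0.0692
```

```bash
python3 -m pendant '[[[0,0.1,0,0,0,0,6],[0,0.1,0,0,0,0,6]]]'
python3 -m pendant '[[[0,0.1,0,0,0,0,6],[0,0.1,0,0,0,0,6]]]'
```

```text
time: 13.2
tool_pos: [0.5365, 0.3346, 0.0692]
tool_rot: [-1.567, 0.003, -1.806]
contact_force: [-0.4, -1.2, 11.0]
opening: 0.0691
time: 13.4
tool_pos: [0.5366, 0.3347, 0.0691]
tool_rot: [-1.566, 0.003, -1.806]
contact_force: [-3.1, -1.6, 17.0]
opening: 0.069
```

Seated: the stiff stop is at the expected height. Back off the pressure, release, and look.

```bash
python3 -m pendant '[[[0,-0.2,0,0,0,0,6],[0,-0.2,0,0,0,0,7.2],[0,-0.2,0,0,0,0,8],[0,-0.2,0,0,0,0,9.18],[0,-0.2,0,0,0,0,9.18],[0,-0.2,0,0,0,0,9.18],[0,-3,0,0,0,0,9.18],[0,-7,0,0,0,0,9.18],[0,-11,0,0,0,0,9.18],[0,-14,0,0,0,0,9.18],[0,-14,0,0,0,0,9.18]]]'
python3 - <<'E'
from h import *
S=np.array([.5365,.334])
for n in("side","top"):
    d=cam(n);w=cloud(d).reshape(-1,3); p=w[np.hypot(*(w[:,:2]-S).T)<.038]
    print(n,np.histogram(p[:,2],np.arange(.06,.12,.005))[0],[fit_round(w,z,S) for z in(.008,.026)],[fit_round(w,0,np.array([.614,-.206]))])
    if n=="side":save(d,"s5.png",(240,80,370,180),5)
a=plan([.615,-.206,.20],-103.5,0)
a=plan([.615,-.206,.20],-103.5,0); plan([.615,-.206,.20],-103.5+90,0)
E
```

```text
time: 14.5
tool_pos: [0.5376, 0.3352, 0.212]
tool_rot: [-1.561, 0.008, -1.806]
contact_force: [-0.2, -0.4, 0.1]
opening: 0.0918
side [32 43 53 51 59 49  0  0  0  0  0] [(array([0.534 , 0.3308, 0.0321]), 192), (array([0.5343, 0.3316, 0.0327]), 190)] [(array([ 0.6154, -0.2092,  0.0326]), 430)]
top [32 37 39 51 29 49 41  2  0  0  0] [(array([0.5337, 0.332 , 0.0313]), 119), (array([0.5335, 0.3344, 0.0324]), 182)] [(array([ 0.6134, -0.2045,  0.0322]), 153)]
[50.68, 2.53, 20.33] [-0.003, 0.0, -0.002] tcp [ 0.615 -0.206  0.181]
[50.68, 2.53, 20.33] [-0.003, 0.0, -0.002] tcp [ 0.615 -0.206  0.181]
[50.68, 2.53, 20.33] [-0.004, -1.571, 0.001] tcp [ 0.615 -0.206  0.181]
```

View pics/s5.png

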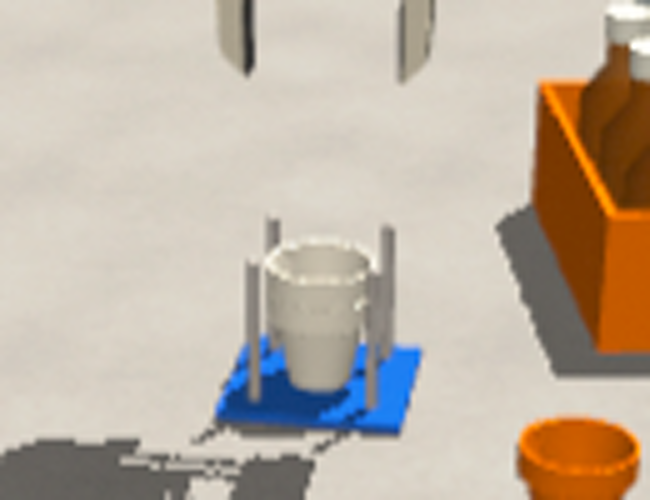

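The first cup is home: single stack with collar on collar, rim at 0.090, crop (318,270). Now the upright cup.

```bash
python3 -m pendant '[[[4,0,1.6,0,0,0,9.18],[8,0,3.2,0,0,0,9.18],[12,0,4.8,0,0,0,9.18],[16,0,6.4,0,0,0,9.18],[20,0,8,0,0,0,9.18],[24,0,9.7,0,0,0,9.18],[28,0,11.3,0,0,0,9.18],[32,0,12.9,0,0,0,9.18],[36,0,14.5,0,0,0,9.18],[40,0,16.1,0,0,0,9.18],[44,0,17.7,0,0,0,9.18],[47,1,19,0,0,0,9.18],[49,2,19.8,0,0,0,9.18],[50.5,2.5,20.35,0,0,0,9.18],[50.75,2.5,20.45,0,0,0,9.18],[50.75,2.5,20.45,0,0,0,9.18],[50.75,2.5,20.45,0,0,0,9.18]]]'
python3 - <<'E'
from h import *
plan([.616,-.207,.062],-103.5,0); print(status.observe()["qpos"])
E
```

```text
time: 16.3
tool_pos: [0.6162, -0.2055, 0.1818]
tool_rot: [-1.568, 0.002, -1.805]
contact_force: [-0.5, -0.3, 0.4]
opening: 0.0917
[0.18, 13.86, -0.03] [-0.003, 0.002, -0.002] tcp [ 0.616 -0.207  0.043]
[-0.44097053  0.60530958  1.21631442  0.00248513  1.31748448 -0.20749792]
```

```bash
python3 -m pendant '[[[0.1,5,0,0,0,0,9.18],[0.15,9,0,0,0,0,9.18],[0.15,12,0,0,0,0,9.18],[0.15,13.5,0,0,0,0,9.18],[0.15,13.8,0,0,0,0,9.18],[0.15,13.8,0,0,0,0,8],[0.15,13.8,0,0,0,0,6],[0.15,13.8,0,0,0,0,6],[0.15,13.8,0,0,0,0,6],[0.15,13.8,0,0,0,0,6],[0.15,13.8,0,0,0,0,6],[0.15,13.8,0,0,0,0,6],[0.15,13.8,0,0,0,0,6]]]' 12
python3 - <<'E'
from h import *
w=cloud(cam("side")).reshape(-1,3); print(fit_round(w,0,np.array([.6154,-.209])))
S=status.observe()["tool_pos"]; print(S)
E
```

```text
time: 17.6
tool_pos: [0.6168, -0.2087, 0.0449]
tool_rot: [-1.566, 0.001, -1.806]
contact_force: [0.3, 0.1, 7.1]
opening: 0.0687
(array([ 0.6159, -0.2092,  0.0329]), 487)
[ 0.61686579 -0.2086778   0.04495994]
```

```bash
python3 -m pendant '[[[0,0,0,0,0,0,6],[0,-3,0,0,0,0,6],[0,-7,0,0,0,0,6],[0,-11,0,0,0,0,6],[-2,-14.5,-0.8,0,0,0,6],[-6,-14.5,-2.4,0,0,0,6],[-10,-14.5,-4,0,0,0,6],[-14,-14.5,-5.6,0,0,0,6],[-18,-14.5,-7.2,0,0,0,6],[-22,-14.5,-8.8,0,0,0,6],[-26,-14.5,-10.5,0,0,0,6],[-30,-14.5,-12.1,0,0,0,6],[-34,-14.5,-13.7,0,0,0,6],[-38,-14.5,-15.3,0,0,0,6],[-42,-14.5,-17,0,0,0,6],[-46,-14.5,-18.6,0,0,0,6],[-49,-14.5,-19.8,0,0,0,6],[-50.7,-14.5,-20.5,0,0,0,6],[-50.7,-14.5,-20.5,0,0,0,6],[-50.7,-14.5,-20.5,0,0,0,6]]]' 18
python3 - <<'E'
from h import *
S=status.observe()["tool_pos"];print(S)
for n in("side","top"):
    d=cam(n);w=cloud(d).reshape(-1,3)
    print(n,[fit_round(w,z,np.array([.535,.333])) for z in(.026,S[2]-.045)])
plan([.536,.332,.2],-103.5,0)
E
```

```text
time: 19.65
tool_pos: [0.5347, 0.3316, 0.1884]
tool_rot: [-1.568, 0.001, -1.806]
contact_force: [0.5, 0.0, -0.6]
opening: 0.0685
[0.53474238 0.33157241 0.18835001]
side [(array([0.5335, 0.3314, 0.0324]), 195), (array([0.5335, 0.3306, 0.0332]), 248)]
top [(array([0.533 , 0.3333, 0.0315]), 91), (array([0.5337, 0.3336, 0.0334]), 81)]
[-0.14, 0.74, 0.06] [-0.003, -0.002, -0.001] tcp [0.536 0.332 0.181]
```

Aligned to within 1 mm. Lower.

```bash
python3 -m pendant '[[[0,3,0.08,0,0,0,6],[0,5,0.08,0,0,0,6],[0,6,0.08,0,0,0,6],[0,7,0.08,0,0,0,6],[0,8,0.08,0,0,0,6],[0,8.7,0.08,0,0,0,6],[0,9.3,0.08,0,0,0,6],[0,9.3,0.08,0,0,0,6]]]'
python3 -m pendant '[[[0,0.2,0,0,0,0,6],[0,0.4,0,0,0,0,6],[0,0.5,0,0,0,0,6],[0,0.5,0,0,0,0,6]]]'
python3 -m pendant '[[[0,0.1,0,0,0,0,6],[0,0.2,0,0,0,0,6],[0,0.2,0,0,0,0,6]]]'
```

```text
time: 20.55
tool_pos: [0.5354, 0.3322, 0.0949]
tool_rot: [-1.569, 0.001, -1.806]
contact_force: [0.5, 0.2, -0.2]
opening: 0.0687
time: 20.95
tool_pos: [0.5356, 0.3323, 0.0906]
tool_rot: [-1.568, 0.001, -1.806]
contact_force: [-0.1, 0.4, 0.4]
opening: 0.0685
time: 21.25
tool_pos: [0.5358, 0.3326, 0.0896]
tool_rot: [-1.568, 0.002, -1.806]
contact_force: [-2.6, 0.2, 5.9]
opening: 0.0685
```

```bash
python3 -m pendant '[[[0,0.1,0,0,0,0,6],[0,0.1,0,0,0,0,6]]]'
python3 -m pendant '[[[0,0.1,0,0,0,0,6],[0,0.1,0,0,0,0,6]]]'
```

```text
time: 21.45
tool_pos: [0.5359, 0.3327, 0.0893]
tool_rot: [-1.567, 0.003, -1.806]
contact_force: [-2.9, 0.2, 10.7]
opening: 0.0687
time: 21.65
tool_pos: [0.536, 0.3329, 0.0891]
tool_rot: [-1.567, 0.003, -1.806]
contact_force: [-4.1, -0.8, 12.5]
opening: 0.0688
```

Firm stop at 0.089, as predicted. Release and check.

```bash
python3 -m pendant '[[[0,-0.2,0,0,0,0,6],[0,-0.2,0,0,0,0,7.2],[0,-0.2,0,0,0,0,8],[0,-0.2,0,0,0,0,9.18],[0,-0.2,0,0,0,0,9.18],[0,-0.2,0,0,0,0,9.18],[0,-3,0,0,0,0,9.18],[0,-7,0,0,0,0,9.18],[0,-11,0,0,0,0,9.18],[0,-14,0,0,0,0,9.18],[0,-14,0,0,0,0,9.18],[0,-14,0,0,0,0,9.18]]]'
python3 - <<'E'
from h import *
S=np.array([.5355,.333]);o=np.zeros((500,800,3),np.uint8)
for n in("side","top"):
    d=cam(n);w=cloud(d).reshape(-1,3); p=w[np.hypot(*(w[:,:2]-S).T)<.038]
    print(n,np.histogram(p[:,2],np.arange(.06,.125,.005))[0],[fit_round(w,z,S) for z in(.008,.026,.044)])
    for nm,x in[("straight",(.539,-.36)),("upright spot",(.615,-.207))]: print(nm,fit_round(w,0,np.array(x)))
    if n=="side":save(d,"s6.png",(240,80,370,180),5)
E
```

```text
time: 22.85
tool_pos: [0.5353, 0.3321, 0.2266]
tool_rot: [-1.568, 0.002, -1.806]
contact_force: [-0.1, -0.7, -1.2]
opening: 0.0916
side [25 31 27 25 33 53 59 56 58 41  0  0] [(array([0.5342, 0.3337, 0.0346]), 134), (array([0.5345, 0.3314, 0.0323]), 188), (array([0.5348, 0.3315, 0.0329]), 208)]
straight (array([ 0.5401, -0.365 ,  0.0326]), 557)
upright spot (array([ 0.615, -0.207,  0.033]), 0)
top [28 29 38 32 36 40 36 40 40 57 21  0] [(array([0.5325, 0.331 , 0.0299]), 70), (array([0.5333, 0.3319, 0.0307]), 144), (array([0.5342, 0.3342, 0.0323]), 186)]
straight (array([ 0.538 , -0.3594,  0.0324]), 156)
upright spot (array([ 0.615, -0.207,  0.033]), 0)
```

View pics/s6.png

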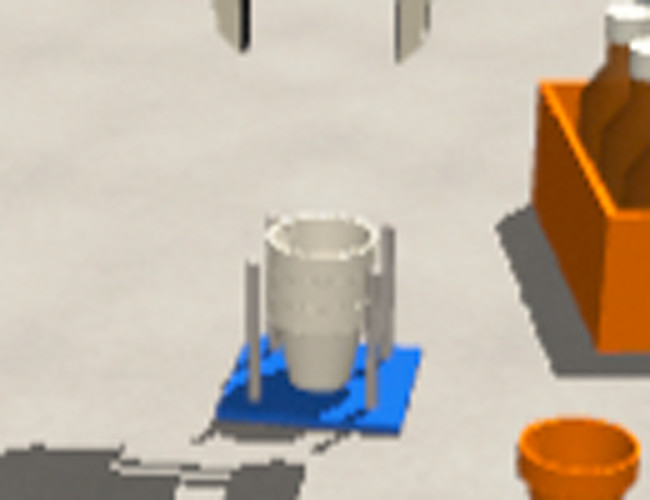

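The picture shows three collars stacked straight between the rods, crop (320,280), with the rim at about 0.108 as expected and the gripper clear.

```bash
python3 -c "
from cell import robot
print(robot.hand_in())"
```

```text
the job is handed in; nothing more can be done
None
```

The job is done and handed in at about 23 s of the 69 s allowed; the interface gave no verdict.

**What I did:** I gripped the tipped cup by its collar, turned it upright, stood it on the bench and let go. I then regripped it from above and nested it in the rack cup, and nested the upright cup on top of that. Both were lowered until they met a firm stop at the expected height (12 to 17 N), then released without a drop.

**Last checks:**
- **Stack:** the side picture shows three collars stacked straight between the rods. The rim is at about 0.108 m, as expected for three cups fully home.
- **Alignment:** the fitted axes of the upper two cups agree within about 1 mm in the side view and 2.5 mm in the top view. The rack cup's fit is poorer because the rods hide much of it, but it still agrees within about 4 mm.
- **Camera disagreement:** the two cameras differed by 2 to 5 mm in y throughout. I judged alignment from relative positions in the same view.
- **Other objects:** the straight pot fitted within 1 mm of its starting position in the top view. I did not re-measure the square pot or the bystanders; the arm's planned paths kept clear of them.

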